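Hook the eye plate out of the deep caddy

TASK

One of the three deep wells of the clear-walled caddy holds a steel eye plate, a small rectangular plate with an upright ring. Using the hook picker, not the fingers, lift the eye plate out of its well by the ring and stand it upright in the tray of the stand, then hang the picker back in its fork on the same stand.

Things in the scene. Friction and masses are not known exactly. Their poses are not given: they have to be found in the camera images.
- eye_plate: Steel plate 30 (x) by 44 (y) by 5 mm, 0.11-0.22 kg, with a ring of 8 mm bar standing on it: 46 mm outside, 30 mm inside diameter, in the plate's y-z plane (hole along x), centre 26 mm above origin, top 49 mm. Origin: centre of underside, z up. Starts upright on a well floor, 2-18 mm off its middle to caddy +x, up to 5 mm sideways, x within 6 deg of caddy x. Other wells: plain blocks.
- caddy: Open-topped box with wooden end walls (-y, +y), other walls clear plastic, white floor, fixed to the table, 115 (x) by 200 (y) by 135 mm high, walls and floor 5 mm thick. Three wells side by side along y, middles at y = -65, 0 and +65 mm, each inside 105 mm (x) by 60 mm (y) and 130 mm deep. Origin: centre of its underside on the table, z up. Yaw within 0.25 rad of the world's.
- picker: Loose hook picker, 0.18 kg. Origin: shaft axis at collar's underside, z up. Wood handle 24 x 24 mm, 8 to 56 mm above origin, faces along x, y; steel collar 52 mm dia, 8 mm thick; 6 mm shaft straight down to a 6 mm foot that runs 20 mm to +x, its axis 120 mm below origin; then its tip rises to 30 mm from the shaft axis, 109 mm below origin. Starts hung in the fork, +x within 8 deg of stand +x.
- stand: Fixed board 160 (x) by 260 (y) mm; origin centre of underside, on table. Tray: inside 148 (x) by 144 (y) mm, centre y = +52 mm, floor 5, rims 20 mm above table. Steel fork for the picker, top 150 mm above table, 8 thick: two 15 mm wide prongs along x, gap 30 mm (y -95 to -65), closed at x = -30, open at +40 mm. Collar rests on the prongs, shaft near x = 0, y = -80. Yaw within 0.25 rad of world.
Things that resemble listed ones, but are neither listed nor needed, are in the scene too. Of the things like the picker, leave any that is pink or yellow; of the rest the larger one is meant.

How it is judged:
By the outcome, as a careful person would: the job done as asked, in the order asked, and still so for the second after the job is handed in, with the robot touching nothing.
It also fails if it takes over 62 s, if anything falls off the work surface, if the arm or the gripper's body presses on something with over 40 N, if the wrist force passes 120 N, or if a joint passes its speed limit or range.

ROBOT

A 6-joint arm with a two-finger parallel gripper is mounted at the origin on the work surface. World frame = base frame: x ahead of the robot, y to its left, z up, the work surface at z = 0. Lengths are in m, angles in rad, forces in N, time in s.
With the tool pointing down it reaches from about 0.35 to 0.85 m from the base axis. Payload 8.1 kg.
Tool frame: the origin (TCP) lies at the very end of the fingers, on their centre line; the grasp point (between the pads) lies 19 mm behind it; z points along the fingers, y is the line along which they close (so a half turn about z gives the same grasp; the last joint's range is limited). The gripper opens to 93 mm and grips with 3 to 60 N. Pads are 15 mm wide; open, the fingers measure 128 mm over their backs; the gripper's body (75 mm by 188 mm) begins 65 mm behind the grasp point.
Start: joints at [1.124, 0.13, 1.488, -0, 1.523, -0.085], TCP at [0.212, 0.561, 0.219] pointing down, gripper open.
Joint ranges: [-2.96, 2.96], [-0.89, 2.26], [0.02, 2.5], [-1.34, 4.48], [0, 2.73], [-2.66, 2.66]. Speed limits (rad/s): [2.39, 2.39, 2.79, 3.14, 3.14, 3.14].

INTERFACE

Orientations are given as a rotation vector (axis times angle).
In Python, from plant import robot gives the robot as it stands.
- The arm moves only by the tool play_rows, never from a script. Its argument "deltas" is one flat list of numbers, 5 for each row, row after row: the shift along the tool's x, y, z in mm, then the turn about the tool's z in degrees, then the finger opening in mm, from 0 to 93. A call has 1 to 10 rows; each row shifts and turns the commanded pose from where the row before left it, along the tool's axes as they then stand; what a row does not reach is not made up. A row lasts 1/12 s, in which the tool goes at most 41.7 mm and 7.16 degrees, less where a joint would pass 70% of its speed; a pose out of reach is approached as far as the arm can. A call with a gripper value outside its range is refused whole. The fingers move at their own pace and stop on an object; "newtons" is the grip in N (left out, the last holds). Time passes only in rows, so rows that do not move let the fingers close. It gives the time, the measured TCP pose, the force, the opening and the grip force at its end, in the units of the state.
- robot.read_state(): the state, without advancing time (a new reading comes with each control period).
- robot.read_camera(name): name is "scene" or "top" or "wrist"; returns a dict with "pixels" (384x512x3 uint8, blue, green, red), "mtx" (3x3 intrinsics, pixels), "eye" and "rotation" of the camera in the world. Camera axes: x right, y up, looking along -z (the intrinsics and any distortion apply to the point x, -y, -z); pixel columns grow to the right and rows downward; lengths in m; the calibration is good to about 2 mm. A picture is of the moment at which its call begins. There is no depth.
- robot.close_job(): hands the job in; it is judged then, once.
The state is a dict: "t": time; "q": joint angles; "dq": joint speeds; "joint_torque": joint torques, N m; "tool_pos": TCP position; "orientation": TCP orientation; "force": force on the tool from outside, world axes, zero at the start; "wrist_torque": the same for the moment, N m; "opening": finger opening in m; "gripper_force": force on a finger pad.
Only numpy, scipy, OpenCV 4.12 (cv2) and the standard library are available. Lean on these libraries where they do the work, as an engineer would, in place of code of your own. Each camera call takes 0.05 s, during which the arm holds its last target. There are 200 camera calls.

## Working session

There is one attempt and no reset: what is moved stays moved. The work goes in short steps, Python scripts to look and compute and a tool call to move; the robot and the scene stay as the last step left them, time stands still between calls to the robot, and variables do not carry over. Pictures are saved under pics/ and viewed, at most 10 in all, crops included, and the job is handed in when it is done.

Besides the shell and the picture viewer there is one more tool, called as name(argument=value, ...) on one line, values as JSON. play_rows: Moves the arm, as the interface text tells. Its arguments: {"type":"object","properties":{"deltas":{"type":"array"},"newtons":{"type":"number"}},"required":["deltas"]}

```bash
mkdir -p pics; ls; cat > h.py <<'E'
import numpy as np, cv2
from scipy.spatial.transform import Rotation as R
from plant import robot
def cam(n):
    c=robot.read_camera(n); np.savez('%s.npz'%n,**{k:np.array(v) for k,v in c.items() if k in('pixels','mtx','eye','rotation')}); return c
def rot(c):
    r=np.array(c['rotation']); return r if r.shape==(3,3) else R.from_rotvec(r).as_matrix()
def ray(c,u,v):
    p=np.linalg.inv(c['mtx'])@[u,v,1.]; return rot(c)@[p[0],-p[1],-p[2]]
def onz(c,u,v,z):
    d=ray(c,u,v); e=np.array(c['eye']); return e+d*(z-e[2])/d[2]
def proj(c,P):
    q=(np.array(P)-c['eye'])@rot(c); q=q*[1,-1,-1]; p=q@np.array(c['mtx']).T; return p[...,:2]/p[...,2:]
def load(n): return dict(np.load('%s.npz'%n))
E
python3 - <<'E'
from h import *
for n in('scene','top'):
    c=cam(n); print(c.keys(),c['mtx'],c['eye'],c['rotation']); cv2.imwrite(f'pics/{n}0.png',cv2.resize(c['pixels'],(800,600),interpolation=cv2.INTER_CUBIC))
print(robot.read_state())
E
```

```text
pics
dict_keys(['pixels', 'mtx', 'eye', 'rotation']) [[411.33266741   0.         257.72750734]
 [  0.         411.33266741 192.40021748]
 [  0.           0.           1.        ]] [ 0.9179464  -0.57645231  0.81116213] [0.71512198 0.25641292 0.64006631]
dict_keys(['pixels', 'mtx', 'eye', 'rotation']) [[487.31177628   0.         255.02900094]
 [  0.         487.31177628 187.40530058]
 [  0.           0.           1.        ]] [ 0.30767901 -0.07061297  1.20686105] [ 0.14028848 -0.15965393 -1.54944528]
{'t': 0.1, 'q': array([ 1.12362280e+00,  1.31083386e-01,  1.48916310e+00, -4.82172366e-05,
        1.52301038e+00, -8.53992981e-02]), 'dq': array([-0.00035638, -0.00134215, -0.00389847,  0.0002102 , -0.00195953,
        0.00130025]), 'joint_torque': array([ 9.65387226e-04, -5.61344719e+01, -4.93091369e+01,  7.69738876e-02,
        2.92372657e-02, -5.09441986e-05]), 'tool_pos': array([0.21213223, 0.56069662, 0.2176977 ]), 'orientation': array([-5.65105470e-01, -3.08995052e+00,  2.54158533e-03]), 'force': array([ 0.28608196,  0.38166792, -0.3936823 ]), 'wrist_torque': array([-0.03021399, -0.03424009, -0.01856618]), 'gripper_force': 0.0, 'opening': 0.09263315887893686}
```

View pics/scene0.png

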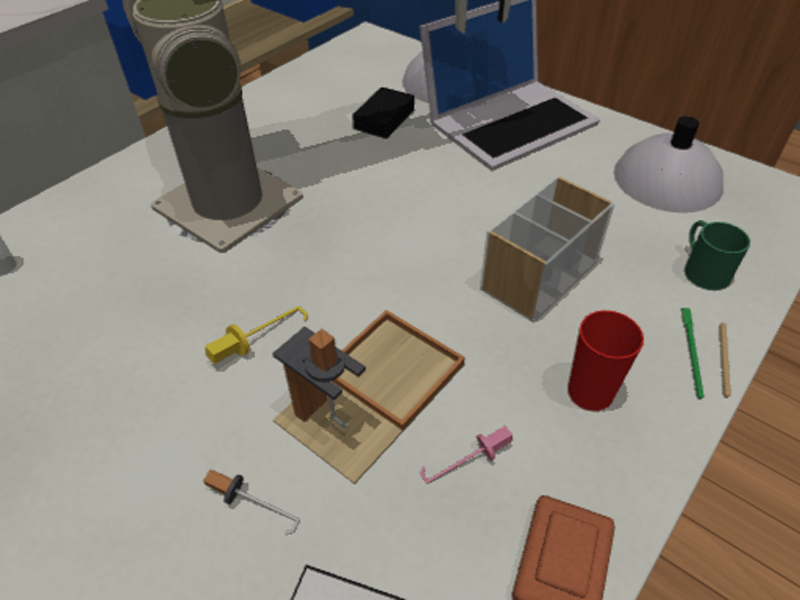

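View pics/top0.png

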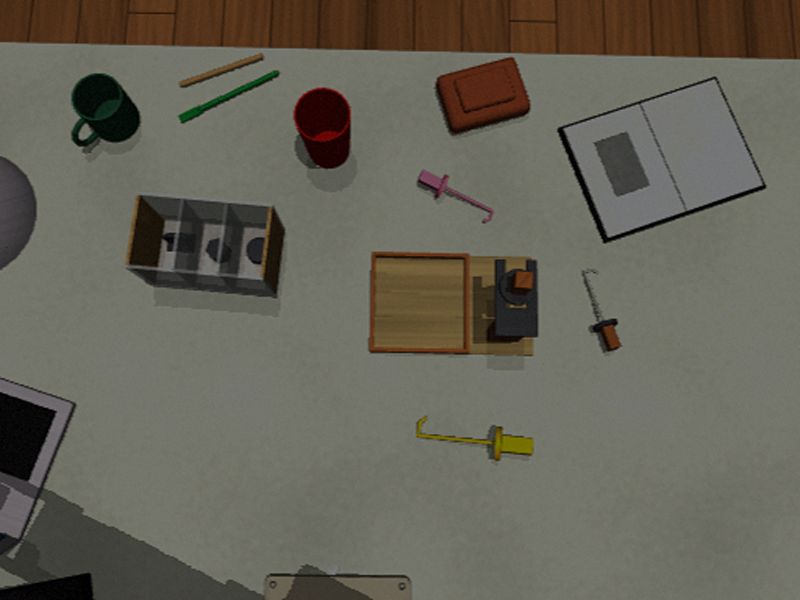

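The picker hangs in the fork (top, ~(520,282) at 1.56x). The caddy is at (205,245) and the tray at (420,302). I'll zoom on the caddy and stand to find the ring.

```bash
python3 - <<'E'
from h import *
t=load('top')['pixels'];s=load('scene')['pixels']
f=lambda im,x0,y0,x1,y1,w,h:cv2.resize(im[y0:y1,x0:x1],(w,h),interpolation=cv2.INTER_CUBIC)
a=f(t,75,118,190,198,460,320) ; b=f(s,300,108,400,208,320,320)
a=cv2.convertScaleAbs(a,alpha=1.6,beta=10)
c=f(t,230,155,350,230,480,300); d=f(s,170,200,270,300,300,300)
o=np.zeros((600,800,3),np.uint8); o[:300,:460]=a[:300]; o[:300,480:800]=b[:300]; o[300:,:480]=cv2.convertScaleAbs(c,alpha=1.5); o[300:,490:790]=d
cv2.imwrite('pics/z1.png',o)
E
```

```text
(no output)
```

View pics/z1.png

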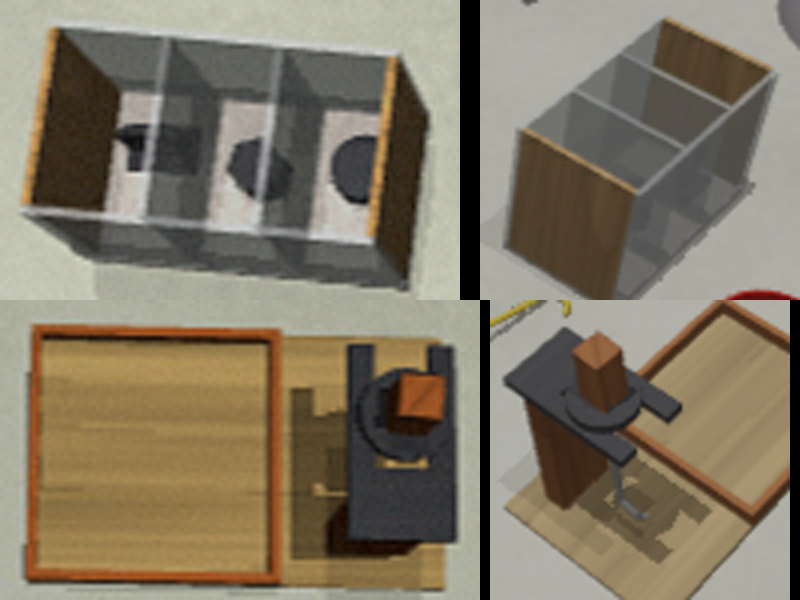

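The eye plate is in the +y well (left in the top view, crop ~(165,150)); its ring leans left from perspective. The other two wells hold blocks. Next: coarse poses.

```bash
python3 - <<'E'
from h import *
t=load('top'); 
hsv=cv2.cvtColor(t['pixels'],cv2.COLOR_BGR2HSV)
# caddy rim corners from crop
C=np.array([(52,28),(398,55),(372,240),(22,208)])/4+[75,118]
P=np.array([onz(t,u,v,.135) for u,v in C]); print('caddy',P.round(3),P.mean(0).round(3)); 
for i in range(4): print(np.linalg.norm(P[i]-P[i-1]).round(4), np.degrees(np.arctan2(*(P[i]-P[i-1])[[1,0]])).round(1))
S=np.array([(32,325),(280,330),(278,580),(27,579)])-[0,300]; S=S/4+[230,155]
P=np.array([onz(t,u,v,.02) for u,v in S]); print('tray',P.round(3),P.mean(0).round(3))
for i in range(4): print(np.linalg.norm(P[i]-P[i-1]).round(4), np.degrees(np.arctan2(*(P[i]-P[i-1])[[1,0]])).round(1))
F=np.array([(347,345),(455,345),(457,542),(347,540)])-[0,300]; F=F/4+[230,155]
P=np.array([onz(t,u,v,.15) for u,v in F]); print('fork',P.round(3))
H=np.array([(425,376),(444,376),(441,418),(400,418)])-[0,300]; H=H/4+[230,155]
P=np.array([onz(t,u,v,.206) for u,v in H]); print('handle',P.round(3),P.mean(0))
E=np.array((165,150))/4+[75,118]; print('plate',onz(t,*E,.01))
w=cam('wrist'); s=robot.read_state(); print(w['eye']-s['tool_pos'],R.from_rotvec(s['orientation']).as_matrix().T@(w['eye']-s['tool_pos']), (R.from_rotvec(s['orientation']).inv()*R.from_matrix(rot(w))).as_matrix().round(3), w['mtx'][0])
E
```

```text
caddy [[0.654 0.302 0.135]
 [0.642 0.104 0.135]
 [0.534 0.113 0.135]
 [0.548 0.31  0.135]] [0.595 0.207 0.135]
0.106 -4.5
0.1984 -93.5
0.1087 175.0
0.1974 85.7
tray [[ 0.604 -0.04   0.02 ]
 [ 0.603 -0.195  0.02 ]
 [ 0.446 -0.194  0.02 ]
 [ 0.444 -0.04   0.02 ]] [ 0.524 -0.117  0.02 ]
0.1597 0.1
0.1555 -90.1
0.1574 179.4
0.1535 90.7
fork [[ 0.563 -0.219  0.15 ]
 [ 0.564 -0.28   0.15 ]
 [ 0.453 -0.279  0.15 ]
 [ 0.453 -0.218  0.15 ]]
handle [[ 0.534 -0.252  0.206]
 [ 0.534 -0.262  0.206]
 [ 0.511 -0.26   0.206]
 [ 0.511 -0.239  0.206]] [ 0.52226054 -0.25351407  0.206     ]
plate [0.61562518 0.26773743 0.01      ]
[-0.07546432  0.0291717   0.16516079] [ 0.0809271   0.00033638 -0.16515032] [[-0.001  0.958  0.287]
 [ 1.     0.     0.001]
 [ 0.001  0.287 -0.958]] [318.94227086   0.         250.24567534]
```

play_rows(deltas=[0, 0, -8, 6.9, 93, 0, 0, -8, 6.9, 93, 0, 0, -8, 6.9, 93, 0, 0, -8, 6.9, 93, 0, 0, -8, 6.9, 93, 0, 0, -8, 6.9, 93, 0, 0, -8, 6.9, 93, 0, 0, -8, 6.9, 93, 0, 0, -8, 6.9, 93, 0, 0, -8, 6.9, 93])

```text
t: 0.98
tool_pos: [0.2123, 0.561, 0.2986]
orientation: [2.223, 2.22, -0.001]
force: [-0.1, 0.9, 1.0]
opening: 0.093
gripper_force: 0.0
```

play_rows(deltas=[-26, 31, 0, 0, 93, -26, 31, 0, 0, 93, -26, 31, 0, 0, 93, -26, 31, 0, 0, 93, -26, 31, 0, 0, 93, -26, 31, 0, 0, 93, -26, 31, 0, 0, 93, -26, 31, 0, 0, 93, -26, 31, 0, 0, 93, -26, 31, 0, 0, 93])

```text
t: 1.82
tool_pos: [0.5247, 0.301, 0.2984]
orientation: [-2.216, -2.227, 0.0]
force: [0.5, 0.4, 0.3]
opening: 0.0935
gripper_force: 0.0
```

play_rows(deltas=[-26, 31, 0, 0, 93, -26, 31, 0, 0, 93, -26, 31, 0, 0, 93, 0, 0, 0, 0, 93, 0, 0, 0, 0, 93])

```text
t: 2.23
tool_pos: [0.618, 0.2229, 0.297]
orientation: [-2.219, -2.222, 0.003]
force: [-1.8, -0.4, 0.5]
opening: 0.0933
gripper_force: 0.0
```

```bash
python3 - <<'E'
from h import *
w=cam('wrist'); cv2.imwrite('pics/w1.png',cv2.resize(cv2.convertScaleAbs(w['pixels'],alpha=1.4,beta=10),(800,600),interpolation=cv2.INTER_CUBIC)); s=robot.read_state(); print(s['t'],s['tool_pos'],s['orientation'])
E
```

```text
2.2833 [0.61711767 0.22431893 0.29758331] [-2.21729247e+00 -2.22392516e+00  2.12710101e-03]
```

View pics/w1.png

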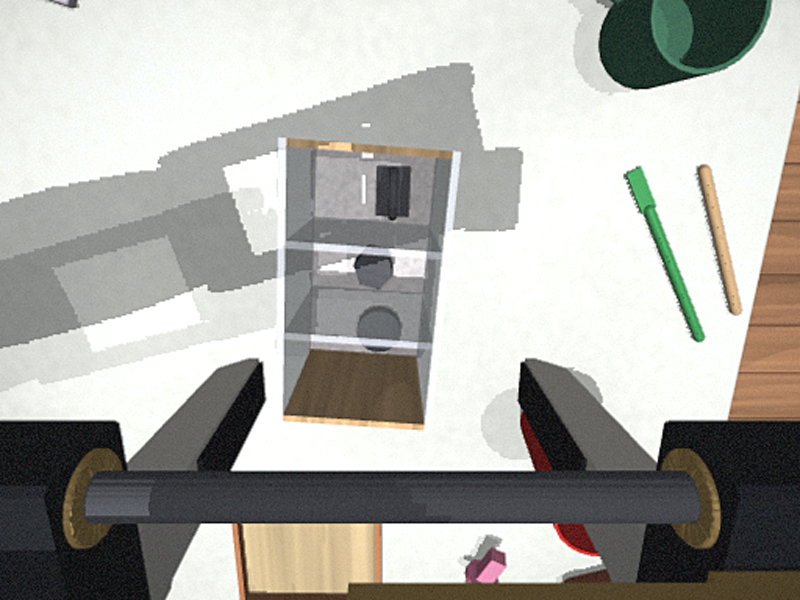

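Plate seen at (377–411, 165–218) with the ring along the line x≈393. The caddy rim corners are (279,139), (461,152), (424,429), (285,420).

```bash
python3 - <<'E'
from h import *
w=load('wrist'); k=1.5625
P=np.array([onz(w,u/k,v/k,.135) for u,v in [(279,139),(461,152),(424,429),(285,420)]]); print(P.round(4),P.mean(0).round(4))
for i in range(4): print(np.linalg.norm(P[i]-P[i-1]).round(4), np.degrees(np.arctan2(*(P[i]-P[i-1])[[1,0]])).round(1))
g=cv2.cvtColor(w['pixels'],cv2.COLOR_BGR2GRAY); x0,y0=225,98; sub=g[y0:145,x0:275]
m=(sub<40).astype(np.uint8); n,l,st,ce=cv2.connectedComponentsWithStats(m); i=1+st[1:,4].argmax(); print(st[i],ce[i]+[x0,y0])
pts=np.argwhere(l==i)[:,::-1]+[x0,y0]; r=cv2.minAreaRect(pts.astype(np.float32)); print(r)
Q=np.array([onz(w,*p,.01) for p in cv2.boxPoints(r)]); print(Q.round(4),Q.mean(0).round(4))
print((sub[::2,::2]))
E
```

```text
[[0.5468 0.311  0.135 ]
 [0.6608 0.3033 0.135 ]
 [0.6413 0.1061 0.135 ]
 [0.5385 0.1134 0.135 ]] [0.5968 0.2085 0.135 ]
0.1978 87.6
0.1143 -3.9
0.1981 -95.6
0.1032 175.9
[ 16   9  21  34 485] [251.05154639 123.33608247]
((251.0, 123.5), (33.0, 20.0), 90.0)
[[0.6037 0.2903 0.01  ]
 [0.6311 0.2903 0.01  ]
 [0.6316 0.2454 0.01  ]
 [0.6033 0.2453 0.01  ]] [0.6174 0.2678 0.01  ]
[[ 98  99  99 120 163 159 163  93  96  90  92  96  96  93  96  94 100 100
  105 104 105  97  95  95  95]
 [ 96  88  93 122 171 169 179  94  95 100 101  98  96 100  98  94  95  91
   98  96  95  98  95  99  94]
 [118 114 115  93  86  85  83  89  93  91  99  88  92  94  96  93  97  91
   97  98  90 100 103  95  95]
 [114 112 117 118 115 115 113 116 123 123 125 126 116 116 115 118  97  94
   95  93  93 100  96  95  95]
 [116 119 122 117 118 117 117 117  70  57  58  62  64  62  67  79  62  60
   57 100 102 102  92  96  98]
 [119 114 125 117 117 116 119 124  52  42  35  37  18  29  32  45  45  38
   38  79  94  97  92  97  95]
 [115 113 119 121 115 116 117 123  41  47  40  38  22  30  32  37  45  34
   34  97  99  94 1
[... 1097 characters left out ...]
33  37  37  37  33  43  37  47  31  37
   45 103  95  97  98  99  99]
 [122 121 118 119 119 117 113 114  37  36  33  33  26  35  29  42  31  33
   55 103  99  96 104  96 100]
 [122 113 109 115 122 116 120 114  34  33  31  33  31  35  29  40  35  38
   54 102 102  95  95  95 101]
 [117 117 119 118 128 118 119 120 113 120  84  64  20  38  33  49  51  45
   65 102 100  96  97  95 103]
 [ 87  90  99 104  97 105 102 100  97 121 104 100  43  15  90 100  98 100
  100  98  90  97  97  98  99]
 [ 78  74  79  71  76  75  75  75  78  78  78  80  85 100 101  91  91  93
   99  99  94 103  94 101 100]
 [ 79  78  77  76  78  78  79  76  77  80  76  75  77  77  77  74  77  74
   79  77  80  75  79  86  79]]
```

The plate is at about (0.6175, 0.270), yaw about -2°, in the +y well of a caddy with yaw about -4°. Next I'll move over the picker.

play_rows(deltas=[-39.5, -7.8, 0, 0, 93, -39.5, -7.8, 0, 0, 93, -39.5, -7.8, 0, 0, 93, -39.5, -7.8, 0, 0, 93, -39.5, -7.8, 0, 0, 93, -39.5, -7.8, 0, 0, 93, -39.5, -7.8, 0, 0, 93, -39.5, -7.8, 0, 0, 93, -39.5, -7.8, 0, 0, 93, -39.5, -7.8, 0, 0, 93])

```text
t: 3.12
tool_pos: [0.5401, -0.1702, 0.2992]
orientation: [2.213, 2.229, 0.001]
force: [1.3, 0.2, 0.9]
opening: 0.0932
gripper_force: 0.0
```

play_rows(deltas=[-39.5, -7.8, 0, 0, 93, -39.5, -7.8, 0, 0, 93, 0, 0, 0, 0, 93, 0, 0, 0, 0, 93])

```text
t: 3.45
tool_pos: [0.525, -0.2498, 0.2987]
orientation: [-2.218, -2.224, -0.0]
force: [0.2, -0.0, -0.3]
opening: 0.093
gripper_force: 0.0
```

```bash
python3 - <<'E'
from h import *
w=cam('wrist'); cv2.imwrite('pics/w2.png',cv2.resize(cv2.convertScaleAbs(w['pixels'],alpha=1.4,beta=10),(800,600),interpolation=cv2.INTER_CUBIC)); s=robot.read_state(); print(s['t'],s['tool_pos'],s['orientation'])
E
```

```text
3.5 [ 0.52552903 -0.24853595  0.29876899] [-2.21633909e+00 -2.22626588e+00 -1.02316534e-03]
```

View pics/w2.png

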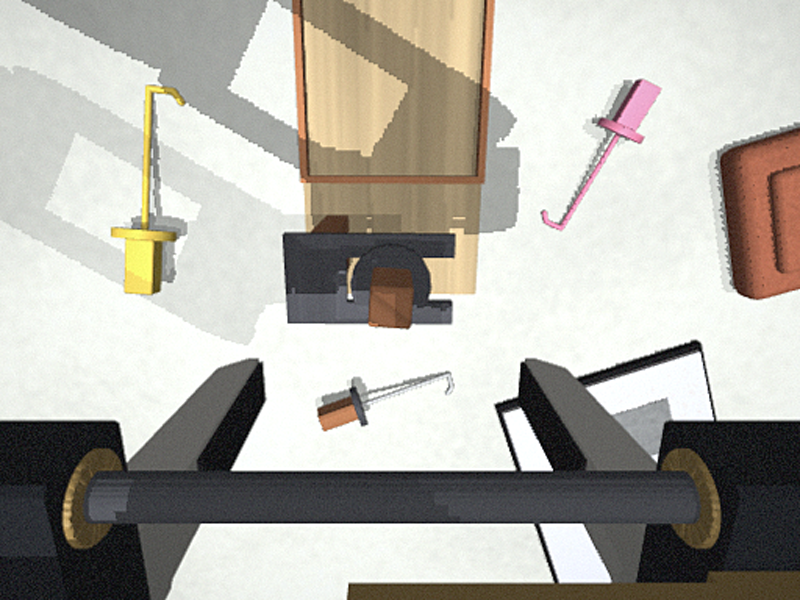

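The handle is at (370–412, 270–328), yawed slightly negative. The fork corners are (285,234), (454,236), (452,322), (288,322); tray rim corners are lower at (301,182), (486,181). I'll fit the edges.

```bash
python3 - <<'E'
from h import *
w=load('wrist'); k=1.5625
P=np.array([onz(w,u/k,v/k,.15) for u,v in [(285,234),(454,236),(452,322),(288,322)]]); print('fork',P.round(4))
P=np.array([onz(w,u/k,v/k,.02) for u,v in [(301,182),(486,181)]]); print('tray -y outer',P.round(4))
im=w['pixels']; hsv=cv2.cvtColor(im,cv2.COLOR_BGR2HSV); x0,y0=228,165
sub=hsv[y0:215,x0:272]; m=((sub[...,0]<15)&(sub[...,1]>110)).astype(np.uint8)
n,l,st,ce=cv2.connectedComponentsWithStats(m); i=1+st[1:,4].argmax(); m=l==i; print(st[i])
V=np.where(m,sub[...,2],0); print(V[::2,4:40:2])
xs=np.arange(m.shape[1]); cols=[x for x in xs if m[:,x].sum()>15]; bot=np.array([np.where(m[:,x])[0].max() for x in cols])
c=np.array(cols[3:-3])+x0; b=bot[3:-3]+y0+.5; f=np.polyfit(c,b,1); print('bottom slope deg',np.degrees(np.arctan(f[0])),c[0],c[-1])
a=[onz(w,u,np.polyval(f,u),.206) for u in (cols[0]+x0-.0,cols[-1]+x0+1)]; print(a)
rows=[y for y in range(m.shape[0]) if m[y].sum()>15][-22:-3]
for nm,e in(('L',[np.where(m[y])[0].min()+x0 for y in rows]),('R',[np.where(m[y])[0].max()+x0+1 for y in rows])): print(nm,rows[0]+y0,e)
E
```

```text
fork [[ 0.4571 -0.2191  0.15  ]
 [ 0.564  -0.2201  0.15  ]
 [ 0.5648 -0.2776  0.15  ]
 [ 0.4556 -0.2779  0.15  ]]
tray -y outer [[ 0.4458 -0.1944  0.02  ]
 [ 0.6063 -0.1933  0.02  ]]
[  8   6  29  39 971]
[[  0   0   0   0   0   0   0   0   0   0   0   0   0   0   0   0   0   0]
 [  0   0   0   0   0   0   0   0   0   0   0   0   0   0   0   0   0   0]
 [  0   0   0   0   0   0   0   0   0   0   0   0   0   0   0   0   0   0]
 [  0   0   0   0  46  53  55   0   0   0   0   0   0   0   0   0   0   0]
 [  0   0   0   0  53  58  55  50  49  53  53  49   0  52  53   0   0   0]
 [  0   0   0   0  56  52  52  55  53  52  52  46  48  49  53  53   0   0]
 [  0   0   0  52  54  55  51  51  53  49  52  45  54  47  47  47   0   0]
 [  0   0   0  49  48  52   0  54  56  50  50  53  48   0  53  52   0   0]
 [  0   0   0  55  53  53  53  54  48   0  48  46  47  44  48  55   0   0]
 [  0   0   0  70  70  70  67  63  57  57  56  53  48  48  44  54   0   0]
 [  0   0   0  75  76  77  78  78  80  75  77  73  74  71  68  74  63   0]
 [  0   0   0  76  92  99  78  78  77  73  80  71  75  73  72  75  55 
[... 1004 characters left out ...]
59220882801 240 260
[array([ 0.51287781, -0.26033411,  0.206     ]), array([ 0.53603545, -0.26193837,  0.206     ])]
L 187 [np.int64(237), np.int64(237), np.int64(237), np.int64(237), np.int64(237), np.int64(237), np.int64(237), np.int64(237), np.int64(236), np.int64(236), np.int64(236), np.int64(236), np.int64(236), np.int64(236), np.int64(236), np.int64(236), np.int64(236), np.int64(236), np.int64(236)]
R 187 [np.int64(265), np.int64(265), np.int64(265), np.int64(265), np.int64(264), np.int64(264), np.int64(264), np.int64(264), np.int64(264), np.int64(264), np.int64(264), np.int64(264), np.int64(263), np.int64(263), np.int64(263), np.int64(263), np.int64(263), np.int64(263), np.int64(263)]
```

play_rows(deltas=[0, 0, 27, 4, 93, 0, 0, 27, 0, 93, 0, 0, 27, 0, 93, 0, 0, 27, 0, 93, 0, 0, 20, 0, 93, 0, 0, 7, 0, 93, 0, 0, 0, 0, 93, 0, 0, 0, 0, 93])

```text
t: 4.17
tool_pos: [0.5263, -0.2481, 0.1646]
orientation: [2.29, 2.15, 0.001]
force: [0.4, -0.4, 1.1]
opening: 0.0935
gripper_force: 0.0
```

play_rows(deltas=[0, 0, 0, 0, 20, 0, 0, 0, 0, 20, 0, 0, 0, 0, 20, 0, 0, 0, 0, 20, 0, 0, 0, 0, 20, 0, 0, 0, 0, 20, 0, 0, 0, 0, 20, 0, 0, 0, 0, 20, 0, 0, 0, 0, 20, 0, 0, 0, 0, 20], newtons=40)

```text
t: 5.0
tool_pos: [0.5255, -0.2494, 0.1635]
orientation: [-2.293, -2.148, 0.0]
force: [0.1, 0.6, -0.6]
opening: 0.0309
gripper_force: 0.0
```

play_rows(deltas=[0, 0, 0, 0, 18, 0, 0, 0, 0, 18, 0, 0, 0, 0, 18, 0, 0, 0, 0, 18, 0, 0, 0, 0, 18], newtons=40)

```text
t: 5.42
tool_pos: [0.5255, -0.2494, 0.1636]
orientation: [-2.292, -2.148, 0.0]
force: [-0.7, -0.9, 0.1]
opening: 0.0237
gripper_force: 40.0
```

play_rows(deltas=[0, 0, -4, 0, 18, 0, 0, -5, 0, 18, 0, 0, 0, 0, 18, 1, 15, 0, 0, 18, 1.4, 20, 0, 0, 18, 1.4, 20, 0, 0, 18, 1.4, 20, 0, 0, 18, 0.4, 10, 0, 0, 18, 0, 0, -20, 0, 18, 0, 0, -30, 0, 18])

```text
t: 6.25
tool_pos: [0.6092, -0.248, 0.2182]
orientation: [-2.286, -2.143, 0.004]
force: [0.3, -0.7, -1.7]
opening: 0.0241
gripper_force: 40.0
```

play_rows(deltas=[0, 0, -30, 0, 18, 0, 0, -30, 0, 18, 0, 0, -26, 0, 18, 0, 0, 0, 0, 18, 0, 0, 0, 0, 18, 0, 0, 0, 0, 18])

```text
t: 6.75
tool_pos: [0.6105, -0.2492, 0.3073]
orientation: [-2.292, -2.147, 0.001]
force: [-0.3, -1.0, -2.4]
opening: 0.0235
gripper_force: 40.0
```

```bash
python3 - <<'E'
from h import *
w=cam('wrist'); c=cam('scene')
o=np.zeros((600,800,3),np.uint8); s=robot.read_state(); print(s['t'],s['tool_pos'],s['orientation'],s['opening'])
p=proj(c,s['tool_pos']-[0,0,.07]).astype(int); print(p)
o[:300,:400]=cv2.resize(cv2.convertScaleAbs(w['pixels'],alpha=1.4,beta=10),(400,300))
x0=max(0,min(412,p[0]-50)); y0=max(0,min(284,p[1]-50)); print(x0,y0)
o[:400,400:]=cv2.resize(c['pixels'][y0:y0+100,x0:x0+100],(400,400),interpolation=cv2.INTER_CUBIC)
q=w['pixels'][150:300,190:330]; o[300:600,:280]=cv2.resize(cv2.convertScaleAbs(q,alpha=1.4,beta=10),(280,300),interpolation=cv2.INTER_CUBIC)
cv2.imwrite('pics/w3.png',o)
E
```

```text
6.85 [ 0.60995969 -0.24888124  0.30589466] [-2.28983117e+00 -2.14542166e+00  2.11292651e-03] 0.024054785584824198
[239 227]
189 177
```

View pics/w3.png

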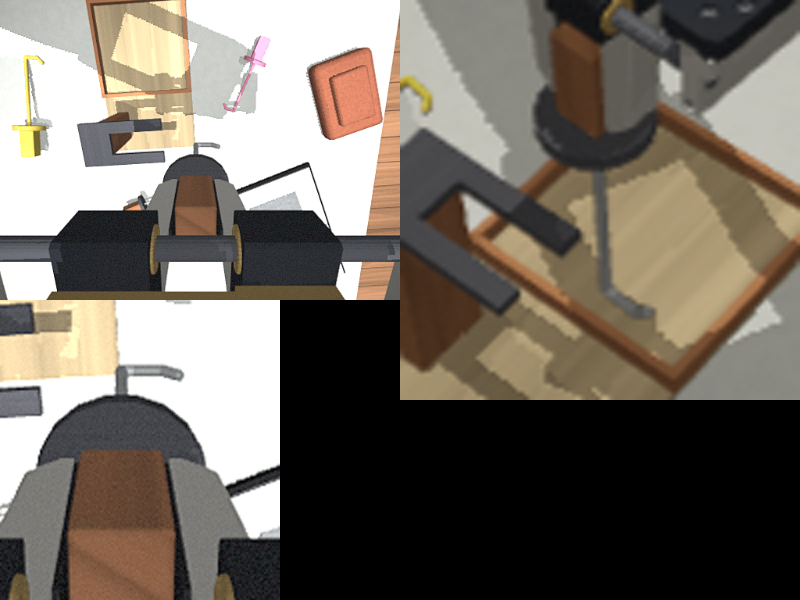

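The picker is held cleanly. The foot's heel is at wrist px (251,185) and scene px (240.3,249.8); the tip is at wrist (281,188) and scene (252,256). I'll triangulate both.

```bash
python3 - <<'E'
from h import *
w=load('wrist');c=load('scene'); s=robot.read_state(); T=R.from_rotvec(s['orientation']).as_matrix()
def tri(a,b):
    d1=ray(w,*a);d2=ray(c,*b);A=np.c_[d1,-d2];k=np.linalg.lstsq(A,c['eye']-w['eye'],rcond=None)[0]
    p,q=w['eye']+k[0]*d1,c['eye']+k[1]*d2; return (p+q)/2,np.linalg.norm(p-q)
for a,b in(((251,185.5),(240.3,249.8)),((281,187.5),(252.2,255.5))):
    P,e=tri(a,b); print(P.round(4),e.round(4),(P-s['tool_pos']).round(4),(T.T@(P-s['tool_pos'])).round(4))
    print(' wrist@z',(T.T@(onz(w,*a,s['tool_pos'][2]-.1335)-s['tool_pos'])).round(4))
E
```

```text
[ 0.6107 -0.2513  0.1701] 0.0014 [ 0.0007 -0.0024 -0.1358] [-0.0026  0.0013  0.1358]
 wrist@z [-0.0024  0.0008  0.1335]
[ 0.6398 -0.2523  0.1792] 0.0026 [ 0.0298 -0.0034 -0.1267] [-0.0017  0.0304  0.1266]
 wrist@z [-0.0044  0.0301  0.1334]
```

play_rows(deltas=[20, -3, 0, 0, 18, 38, -5, 0, 0, 18, 38, -5, 0, 0, 18, 38, -5, 0, 0, 18, 38, -5, 0, 0, 18, 38, -5, 0, 0, 18, 38, -5, 0, 0, 18, 38, -5, 0, 0, 18, 38, -5, 0, 0, 18, 38, -5, 0, 0, 18])

```text
t: 7.68
tool_pos: [0.5852, 0.1168, 0.3066]
orientation: [-2.291, -2.147, 0.004]
force: [0.2, -0.3, -0.4]
opening: 0.0238
gripper_force: 40.0
```

play_rows(deltas=[38, -5, 0, 0, 18, 38, -5, 0, 0, 18, 38, -5, 0, 0, 18, 30, -5, 0, 0, 18, 15, -3, 0, 0, 18, 0, 0, 0, 0, 18, 0, 0, 0, 0, 18, 0, 0, 0, 0, 18])

```text
t: 8.35
tool_pos: [0.5738, 0.2739, 0.3077]
orientation: [2.293, 2.147, -0.003]
force: [-0.3, -0.1, -1.5]
opening: 0.0239
gripper_force: 40.0
```

```bash
python3 - <<'E'
from h import *
w=cam('wrist'); s=robot.read_state(); print(s['t'],s['tool_pos'],s['orientation'],s['force'])
q=w['pixels'][60:210,160:360]; cv2.imwrite('pics/w4.png',cv2.resize(cv2.convertScaleAbs(q,alpha=1.4,beta=10),(800,600),interpolation=cv2.INTER_CUBIC))
T=R.from_rotvec(s['orientation']).as_matrix(); print((T.T@(np.array([.6175,.270,0])-s['tool_pos'])*1000).round(1))
E
```

```text
8.4 [0.57404467 0.27362614 0.30804001] [ 2.29405199e+00  2.14616790e+00 -1.89696182e-03] [-0.12032001 -0.54197727 -1.43354915]
[ -0.4  43.8 308. ]
```

View pics/w4.png

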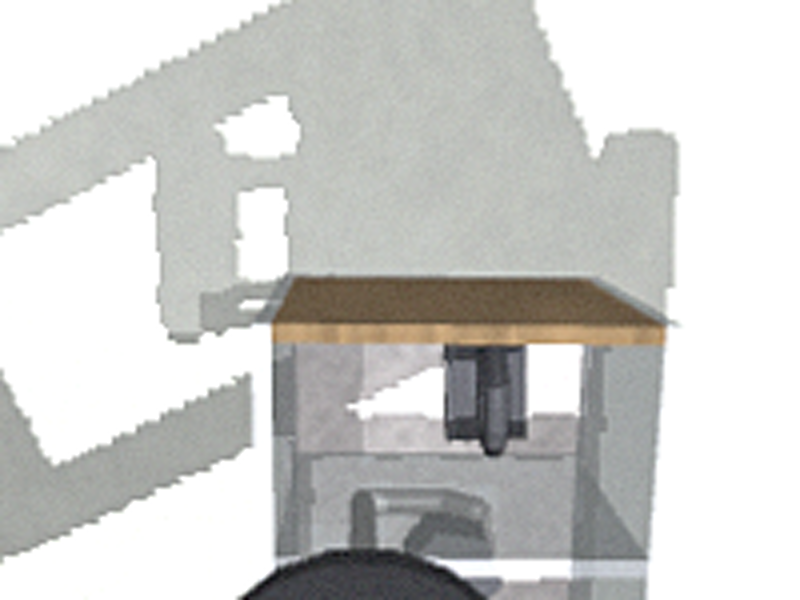

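Viewed obliquely, the plate edges are parallel to the tool. Plate columns are 443–526, its near edge is at row 440, and the ring end is at (492,452) in the crop. I'll compute the ring position in the tool frame.

```bash
python3 - <<'E'
from h import *
w=load('wrist'); s=robot.read_state(); T=R.from_rotvec(s['orientation']).as_matrix(); p=lambda u,v:(160+u/4,60+v/4)
tf=lambda P:((T.T@(P-s['tool_pos']))*1000).round(1)
for u in(443,526): print('plate near corner',tf(onz(w,*p(u,440),.01)))
d=T.T@ray(w,*p(492,455)); e=T.T@(w['eye']-s['tool_pos'])
zc=s['tool_pos'][2]-.031 # depth of ring centre in tool z
k=(zc-e[2])/d[2]; x=e[0]+k*d[0]; n=np.hypot(d[0],d[2]); print('ring centre tool x',(x+.023*n/d[2])*1000, 'ring tool y', (e+d*(zc-.018-e[2])/d[2])[1]*1000)
print('heel',tf(onz(w,*p(362,497),s['tool_pos'][2]-.1335)),'tip',tf(onz(w,*p(485,508),s['tool_pos'][2]-.1225)))
E
```

```text
plate near corner [-22.8  29.  298. ]
plate near corner [-22.8  59.8 298. ]
ring centre tool x 0.0760650545578341 ring tool y 43.30216080897381
heel [ -0.   -0.9 133.5] tip [  0.3  27.8 122.5]
```

play_rows(deltas=[0, -4, 10, 0, 18, 0, 0, 20, 0, 18, 0, 0, 20, 0, 18, 0, 0, 20, 0, 18, 0, 0, 20, 0, 18, 0, 0, 20, 0, 18, 0, 0, 20, 0, 18, 0, 0, 12, 0, 18, 0, 0, 6.5, 0, 18, 0, 0, 0, 0, 18])

```text
t: 9.23
tool_pos: [0.5692, 0.2742, 0.1585]
orientation: [-2.293, -2.146, 0.004]
force: [0.1, 0.4, -2.2]
opening: 0.0236
gripper_force: 40.0
```

```bash
python3 - <<'E'
from h import *
w=cam('wrist'); c=cam('scene'); s=robot.read_state(); print(s['t'],s['tool_pos'],s['orientation'],s['force'])
o=np.zeros((600,800,3),np.uint8)
q=w['pixels'][80:230,200:350]; o[:400,:400]=cv2.resize(cv2.convertScaleAbs(q,alpha=1.4,beta=10),(400,400),interpolation=cv2.INTER_CUBIC)
q=c['pixels'][100:210,300:400];o[:440,400:]=cv2.resize(q,(400,440),interpolation=cv2.INTER_CUBIC)
cv2.imwrite('pics/w5.png',o)
E
```

```text
9.3333 [0.57042697 0.27514421 0.16114861] [2.29297052e+00 2.14688117e+00 1.52844077e-03] [ 0.39530228 -0.78893242 -1.48691155]
```

View pics/w5.png

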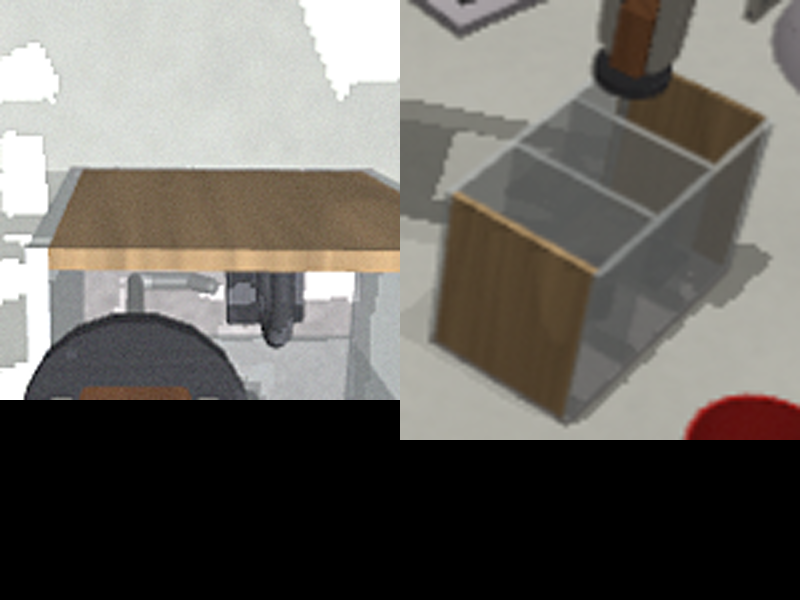

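The hook (tip at (215,285)) is in the well, in front of the ring at (278,300), with a gap. I'll slide it in.

play_rows(deltas=[0, 5, 0, 0, 18, 0, 5, 0, 0, 18, 0, 5, 0, 0, 18, 0, 5, 0, 0, 18, 0, 0, 0, 0, 18])

```text
t: 9.75
tool_pos: [0.591, 0.274, 0.1605]
orientation: [2.293, 2.147, 0.001]
force: [0.2, 0.2, -2.2]
opening: 0.0235
gripper_force: 40.0
```

play_rows(deltas=[0, 5, 0, 0, 18, 0, 5, 0, 0, 18, 0, 4, 0, 0, 18, 0, 2, 0, 0, 18, 0, 0, 0, 0, 18, 0, 0, 0, 0, 18])

```text
t: 10.25
tool_pos: [0.6058, 0.2731, 0.16]
orientation: [-2.293, -2.148, 0.0]
force: [-0.5, -0.2, -2.3]
opening: 0.0239
gripper_force: 40.0
```

play_rows(deltas=[0, 0, -4, 0, 18, 0, 0, -4, 0, 18, 0, 0, -4, 0, 18, 0, 0, -4, 0, 18, 0, 0, -4, 0, 18, 0, 0, 0, 0, 18, 0, 0, 0, 0, 18])

```text
t: 10.83
tool_pos: [0.6058, 0.2732, 0.1805]
orientation: [2.292, 2.148, 0.001]
force: [-0.9, -0.5, -3.7]
opening: 0.0239
gripper_force: 40.0
```

```bash
python3 - <<'E'
from h import *
w=cam('wrist'); c=cam('scene'); s=robot.read_state(); print(s['t'],s['tool_pos'],s['orientation'],s['force'])
o=np.zeros((600,800,3),np.uint8)
q=w['pixels'][80:230,200:350]; o[:400,:400]=cv2.resize(cv2.convertScaleAbs(q,alpha=1.4,beta=10),(400,400),interpolation=cv2.INTER_CUBIC)
q=c['pixels'][100:210,300:400];o[:440,400:]=cv2.resize(q,(400,440),interpolation=cv2.INTER_CUBIC)
cv2.imwrite('pics/w6.png',o)
E
```

```text
10.9333 [0.60553784 0.27304256 0.17976314] [-2.29244591e+00 -2.14779795e+00  8.54437454e-04] [ 0.42571193  0.23332218 -3.20878598]
```

View pics/w6.png

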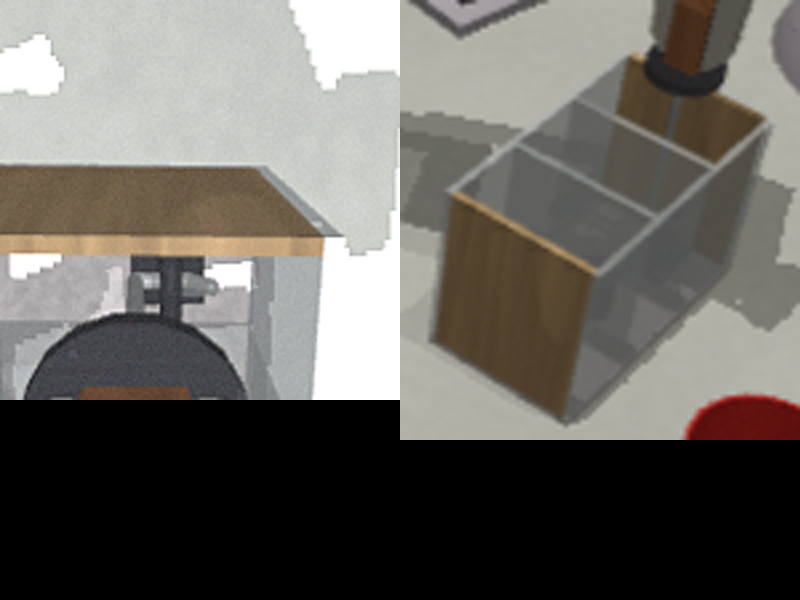

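The ring is on the hook: the foot passes through it at (175,290), and Fz is up about 1.3 N. I'll lift.

play_rows(deltas=[0, 0, -5, 0, 18, 0, 0, -10, 0, 18, 0, 0, -13, 0, 18, 0, 0, -15, 0, 18, 0, 0, -15, 0, 18, 0, 0, -15, 0, 18, 0, 0, -15, 0, 18, 0, 0, -15, 0, 18, 0, 0, -15, 0, 18, 0, 0, -15, 0, 18])

```text
t: 11.77
tool_pos: [0.6059, 0.2732, 0.3159]
orientation: [2.292, 2.147, 0.003]
force: [0.2, -0.9, -3.6]
opening: 0.0234
gripper_force: 40.0
```

play_rows(deltas=[0, 0, -15, 0, 18, 0, 0, -13, 0, 18, 0, 0, -10, 0, 18, 0, 0, -5, 0, 18, 0, 0, 0, 0, 18, 0, 0, 0, 0, 18, 0, 0, 0, 0, 18])

```text
t: 12.35
tool_pos: [0.6055, 0.273, 0.355]
orientation: [-2.292, -2.148, 0.002]
force: [0.7, 0.4, -3.8]
opening: 0.024
gripper_force: 40.0
```

```bash
python3 - <<'E'
from h import *
w=cam('wrist'); c=cam('scene'); s=robot.read_state(); print(s['t'],s['tool_pos'],s['orientation'],s['force'])
o=np.zeros((600,800,3),np.uint8)
q=w['pixels'][80:230,200:350]; o[:400,:400]=cv2.resize(cv2.convertScaleAbs(q,alpha=1.4,beta=10),(400,400),interpolation=cv2.INTER_CUBIC)
q=c['pixels'][50:160,300:400];o[:440,400:]=cv2.resize(q,(400,440),interpolation=cv2.INTER_CUBIC)
cv2.imwrite('pics/w7.png',o)
E
```

```text
12.45 [0.60538431 0.27298171 0.35479207] [-2.29199263 -2.14734594  0.00299316] [ 0.3028834   0.66282043 -3.44668875]
```

View pics/w7.png

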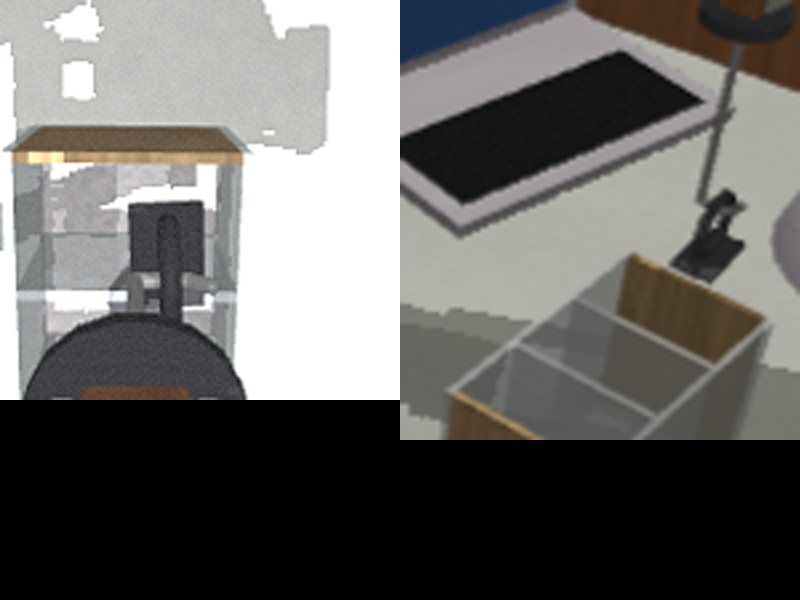

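All ten pictures are now used. The last one shows the plate hanging upright on the hook, clear of the caddy. I'll carry it to the tray gently.

play_rows(deltas=[-6, -1, 0, 0, 18, -12, -2, 0, 0, 18, -18, -3, 0, 0, 18, -18, -3, 0, 0, 18, -18, -3, 0, 0, 18, -18, -3, 0, 0, 18, -18, -3, 0, 0, 18, -18, -3, 0, 0, 18, -18, -3, 0, 0, 18, -18, -3, 0, 0, 18])

```text
t: 13.28
tool_pos: [0.5676, 0.112, 0.3557]
orientation: [-2.293, -2.148, 0.001]
force: [0.1, -0.6, -3.8]
opening: 0.0236
gripper_force: 40.0
```

play_rows(deltas=[-18, -3, 0, 0, 18, -18, -3, 0, 0, 18, -18, -3, 0, 0, 18, -18, -3, 0, 0, 18, -18, -3, 0, 0, 18, -18, -3, 0, 0, 18, -18, -3, 0, 0, 18, -18, -3, 0, 0, 18, -18, -3, 0, 0, 18, -18, -3, 0, 0, 18])

```text
t: 14.12
tool_pos: [0.5259, -0.0655, 0.3559]
orientation: [-2.293, -2.148, 0.0]
force: [0.5, -0.1, -2.7]
opening: 0.0239
gripper_force: 40.0
```

play_rows(deltas=[-18, -3, 0, 0, 18, -18, -3, 0, 0, 18, -12, -2, 0, 0, 18, -6, -1, 0, 0, 18, 0, 0, 5, 0, 18, 0, 0, 10, 0, 18, 0, 0, 15, 0, 18, 0, 0, 15, 0, 18, 0, 0, 15, 0, 18, 0, 0, 15, 0, 18])

```text
t: 14.95
tool_pos: [0.514, -0.1164, 0.2792]
orientation: [-2.29, -2.149, 0.0]
force: [-0.1, -0.5, -2.6]
opening: 0.0241
gripper_force: 40.0
```

play_rows(deltas=[0, 0, 15, 0, 18, 0, 0, 15, 0, 18, 0, 0, 15, 0, 18, 0, 0, 15, 0, 18, 0, 0, 12, 0, 18, 0, 0, 8, 0, 18, 0, 0, 5, 0, 18, 0, 0, 0, 0, 18, 0, 0, 0, 0, 18, 0, 0, 0, 0, 18])

```text
t: 15.78
tool_pos: [0.5147, -0.1178, 0.1971]
orientation: [2.291, 2.147, 0.001]
force: [-0.5, 0.1, -2.9]
opening: 0.024
gripper_force: 40.0
```

play_rows(deltas=[0, 0, 4, 0, 18, 0, 0, 4, 0, 18, 0, 0, 3, 0, 18, 0, 0, 3, 0, 18, 0, 0, 3, 0, 18, 0, 0, 2, 0, 18, 0, 0, 2, 0, 18, 0, 0, 3, 0, 18, 0, 0, 3, 0, 18, 0, 0, 3, 0, 18])

```text
t: 16.62
tool_pos: [0.5143, -0.1178, 0.166]
orientation: [2.292, 2.148, 0.0]
force: [-0.2, 0.5, -1.9]
opening: 0.0237
gripper_force: 40.0
```

play_rows(deltas=[0, 0, 3, 0, 18, 0, 0, 3, 0, 18, 0, 0, 0, 0, 18, 0, 0, 0, 0, 18])

```text
t: 16.95
tool_pos: [0.5139, -0.1177, 0.1598]
orientation: [-2.292, -2.148, 0.0]
force: [-0.6, -0.7, -1.7]
opening: 0.0236
gripper_force: 40.0
```

```bash
python3 - <<'E'
from h import *
w=cam('wrist'); s=robot.read_state(); print(s['t'],s['tool_pos'],s['force']); z=s['tool_pos'][2]
g=cv2.cvtColor(w['pixels'],cv2.COLOR_BGR2GRAY); T=R.from_rotvec(s['orientation']).as_matrix()
P=lambda x,y,zz: proj(w,T@np.array([x,y,0])+[*s['tool_pos'][:2],zz]).round(1)
for n,a in (('heel',(-.0012,0,z-.134)),('tip',(0,.03,z-.123)),('ring top',(0,.0115,.054)),('plate far',(.022,.0115,.01)),('plate near',(-.022,.0115,.01))): print(n,P(*a))
u,v=P(0,.0115,.03).astype(int); np.set_printoptions(linewidth=250); print(u,v); print(g[v-40:v+30:2,u-40:u+44:3])
E
```

```text
17.0 [ 0.51409445 -0.11772785  0.16010263] [ 0.00892855  0.59795844 -1.93749447]
heel [251.4 185.1]
tip [283.4 186.9]
ring top [264.4 192.1]
plate far [262.9 158.4]
plate near [262.4 200.3]
263 185
[[102  99  97 104 106 103 106 115 111 109 105 106 107 108 108 109 107 106 110 113 107 105 107 108 110 101 109 112]
 [103 100  97 101 106 108 108 113 112 108 107 105 106 109 108 109 106 108 104 113 103 101 106 109 107 105 105 110]
 [102 103  98 101 104 106 106 113 113 110 107 105 107 104 111 107 106 112 108 115 108 105 106 105 111 107 103 109]
 [101 102 101 101 103 104 109 113 111 110 105 108 109 107 111 108 108 107 109 110 105 102 110 105 110 107 109 107]
 [100 104  98 103 108 107 105 113 112 109 105 104 109 107 111 109 108 107 104 110 105 100 106 108 108 105 108 109]
 [100 103 103 104 106 108 107 113 115 109 107 108 109 106 109 108 106  94 104 111 104 103 103 109 110 104 106 110]
 [ 84  89  82  83  90 108 107 115 116 119 117 116 115  97 101  80  80  66  86 100  95 103 105 103 111 108 106 108]
 [ 85  82  78  85  84 107 106 113  90  42  31  33  36  34  39  45  44  39  60  92  92 102 109 109
[... 2423 characters left out ...]
 169 165]
 [152 152  21  27  32  44  46  45  41  42  46  44  42  42  38  30  18 111 154 157 170 158 161 162 168 169 163 167]
 [154  13  30  45  41  44  39  46  44  39  41  41  40  47  42  44  28  22 147 160 167 157 157 159 165 168 167 168]
 [ 35  33  40  47  44  41  45  38  48  41  37  47  41  43  41  45  40  31  31 173 165 157 163 161 169 168 172 166]
 [ 21  41  45  42  41  37  45  38  44  38  42  41  45  42  46  43  44  40  26  40 179 158 160 160 163 166 168 171]
 [ 43  45  45  39  40  44  41  45  44  43  48  41  44  42  44  36  42  44  44  33  68 161 161 160 166 168 170 165]
 [ 46  42  40  43  41  44  39  47  44  42  41  39  44  41  43  50  41  42  48  46  15 171 158 161 165 168 170 170]]
```

The far plate edge is at row 159 (predicted 158.4) and the sunlit part runs to row ≥197 (predicted 200). So the plate is upright on the tray floor with the hook free. I'll withdraw.

play_rows(deltas=[0, -4, 0, 0, 18, 0, -5, 0, 0, 18, 0, -5, 0, 0, 18, 0, -5, 0, 0, 18, 0, -5, 0, 0, 18, 0, -5, 0, 0, 18, 0, -5, 0, 0, 18, 0, -5, 0, 0, 18, 0, -4, 0, 0, 18, 0, 0, 0, 0, 18])

```text
t: 17.83
tool_pos: [0.4705, -0.1149, 0.1601]
orientation: [-2.293, -2.148, 0.0]
force: [-0.4, 0.8, -2.5]
opening: 0.0236
gripper_force: 40.0
```

```bash
python3 - <<'E'
from h import *
w=cam('wrist'); s=robot.read_state(); print(s['t'],s['tool_pos'],s['force']); z=s['tool_pos'][2]
g=cv2.cvtColor(w['pixels'],cv2.COLOR_BGR2GRAY); T=R.from_rotvec(s['orientation']).as_matrix()
P=lambda x,y,zz: proj(w,T@np.array([x,y,0])+[*s['tool_pos'][:2],zz]).round(1)
for n,a in (('heel',(-.0012,0,z-.134)),('tip',(0,.03,z-.123)),('ring ctop',(0,.0545,.054)),('plate far',(.022,.0545,.01)),('plate near',(-.022,.0545,.01)),('pl left',(0,.0395,.01)),('pl right',(0,.0695,.01))): print(n,P(*a))
u,v=P(0,.0545,.01).astype(int); np.set_printoptions(linewidth=250); print(u,v); print(g[v-30:v+40:2,u-40:u+30:3])
E
```

```text
17.8833 [ 0.47095761 -0.11494901  0.16022801] [-0.44902732 -0.89759164 -1.60901538]
heel [251.6 185. ]
tip [283.7 186.9]
ring ctop [313.1 192. ]
plate far [306.1 158.3]
plate near [304.  200.2]
pl left [290.3 179.7]
pl right [319.8 179.7]
305 179
[[105 106 103 104 107 107 113 114 114 110 113 110 106 108 110 104 167 173 163 180 164 109 108 109]
 [101 103 104 103 106 107 108 113 115 111 108 107 109 113 112 168 169 174 163 181 162 106 109 110]
 [105 103  99 105 106 111 108 114 116 113 110 109 113 107 112 180 173 171 163 177 160 105 107 107]
 [104 105 107 106 107 109 107 115 117 111 110 110 112 110 110 181 168 175 166 181 164 104 105 110]
 [105 103  84  82  85  91 111 109 116 121 115 114  98  99  86 112  94  90  78 180 159 105 107 111]
 [ 93  87  86  85  90  88 110 113 100  36  45  37  42  41  56  59  83  86  73 183 164 108 109 106]
 [ 89  86  87  86  90  89 107 110  93  56  57  47  44  53  48  54  88  84  80 190 106 104 104 110]
 [ 90  88  88  83  89  89 115 116  92  55  47  45  48  43  29  33  76  91  85 109 111 106 106 105]
 [ 86  87  88  84  92  87 115 113  93  54  42  43  47  30  36
[... 1912 characters left out ...]
5 167]
 [ 42  44  27  20 145 152 170 171 179 177 170 167 170 164  34  65  58 175 179 174 167 159 164 167]
 [ 38  41  48  43  26 168 170 172 182 175 172 169 167 176  13  54 113 171 178 175 168 162 163 165]
 [ 44  39  45  47  31  39 180 171 181 180 175 168 170 169 170 157 164 167 178 174 167 159 163 166]
 [ 39  41  40  40  45  27  74 177 180 173 173 168 169 166 171 168 163 166 177 175 165 159 164 164]
 [ 43  47  38  47  41  44  16 183 180 177 175 168 163 168 169 168 166 168 178 174 166 161 163 167]
 [ 46  45  39  46  48  44  43 138 179 175 173 167 173 170 169 171 162 164 180 177 163 158 162 169]
 [ 45  37  42  41  41  40  42  20 188 175 175 170 168 169 169 168 166 165 177 175 166 161 162 166]]
```

The plate stayed upright at the predicted spot (rows 159–200, ring to 208). I'll take the picker back to the fork mouth.

play_rows(deltas=[0, 0, -8, 0, 18, 0, 0, -20, 0, 18, 0, 0, -22, 0, 18, 0, 0, -25, 0, 18, 0, 0, -25, 0, 18, 0, 0, -25, 0, 18, 0, 0, -20, 0, 18, 0, 0, -5, 0, 18, 0, 0, 0, 0, 18])

```text
t: 18.63
tool_pos: [0.4723, -0.1153, 0.3124]
orientation: [2.29, 2.146, 0.003]
force: [0.3, 1.2, -2.5]
opening: 0.024
gripper_force: 40.0
```

play_rows(deltas=[-10, 12, 0, 0, 18, -21, 25, 0, 0, 18, -21, 25, 0, 0, 18, -21, 25, 0, 0, 18, -21, 25, 0, 0, 18, -20, 24, 0, 0, 18, -11, 12, 0, 0, 18, 0, 0, 0, 0, 18, 0, 0, 0, 0, 18, 0, 0, 0, 0, 18])

```text
t: 19.47
tool_pos: [0.6101, -0.2487, 0.3083]
orientation: [-2.29, -2.146, 0.001]
force: [-0.2, -0.8, -1.8]
opening: 0.0238
gripper_force: 40.0
```

```bash
python3 - <<'E'
from h import *
s=robot.read_state(); T=R.from_rotvec(s['orientation']).as_matrix(); print(s['t'],s['tool_pos'])
for t in((.611,-.249,.1735),(.5255,-.249,.1735)): print((T.T@(np.array(t)-s['tool_pos'])*1000).round(1))
w=cam('wrist'); print(onz(w,250,187,s['tool_pos'][2]-.1335)-s['tool_pos'])
E
```

```text
19.4667 [ 0.61012934 -0.24873221  0.30834868]
[ -0.4   1.2 134.8]
[ -5.9 -84.1 135.1]
[-0.00163842 -0.0028413  -0.1335    ]
```

play_rows(deltas=[0, 0, 15, 0, 18, 0, 0, 25, 0, 18, 0, 0, 25, 0, 18, 0, 0, 25, 0, 18, 0, 0, 25, 0, 18, 0, 0, 15, 0, 18, 0, 0, 5, 0, 18, 0, 0, 0, 0, 18, 0, 0, 0, 0, 18])

```text
t: 20.27
tool_pos: [0.6109, -0.249, 0.1764]
orientation: [2.291, 2.148, 0.001]
force: [-0.2, 0.2, -1.8]
opening: 0.0237
gripper_force: 40.0
```

play_rows(deltas=[-0.6, -8, 0, 0, 18, -1, -14, 0, 0, 18, -1, -14, 0, 0, 18, -1, -14, 0, 0, 18, -1, -14, 0, 0, 18, -0.7, -12, 0, 0, 18, -0.6, -8, 0, 0, 18, 0, 0, 0, 0, 18, 0, 0, 0, 0, 18])

```text
t: 21.02
tool_pos: [0.527, -0.2501, 0.1765]
orientation: [2.291, 2.146, 0.001]
force: [0.3, 0.1, -1.6]
opening: 0.0242
gripper_force: 40.0
```

play_rows(deltas=[0, 0, 3, 0, 18, 0, 0, 3, 0, 18, 0, 0, 2, 0, 18, 0, 0, 0.5, 0, 18, 0, 0, 0, 0, 18, 0, 0, 0, 0, 18])

```text
t: 21.52
tool_pos: [0.5266, -0.2496, 0.1663]
orientation: [-2.292, -2.148, 0.0]
force: [1.0, 0.9, -2.6]
opening: 0.0234
gripper_force: 40.0
```

play_rows(deltas=[0, 0, 1, 0, 18, 0, 0, 1, 0, 18, 0, 0, 0.5, 0, 18, 0, 0, 0, 0, 18, 0, 0, 0, 0, 18])

```text
t: 21.93
tool_pos: [0.5266, -0.2497, 0.1641]
orientation: [2.293, 2.148, 0.0]
force: [-0.4, -0.6, -2.0]
opening: 0.0238
gripper_force: 40.0
```

```bash
python3 - <<'E'
from h import *
s=robot.read_state(); print(s['t'],s['tool_pos'],s['force'])
E
```

```text
21.9333 [ 0.52657731 -0.24970506  0.16413029] [-0.36753062 -0.59159504 -2.02942341]
```

play_rows(deltas=[0, 0, 0.5, 0, 18, 0, 0, 0.5, 0, 18, 0, 0, 0, 0, 18, 0, 0, 0, 0, 18])

```text
t: 22.27
tool_pos: [0.5267, -0.2498, 0.1636]
orientation: [2.292, 2.148, 0.0]
force: [-1.3, 1.0, 2.4]
opening: 0.0238
gripper_force: 40.0
```

Contact: the collar rests on the prongs. I'll open and retreat upward.

play_rows(deltas=[0, 0, 0, 0, 30, 0, 0, 0, 0, 40, 0, 0, 0, 0, 70, 0, 0, 0, 0, 93, 0, 0, 0, 0, 93, 0, 0, 0, 0, 93, 0, 0, 0, 0, 93, 0, 0, 0, 0, 93, 0, 0, 0, 0, 93, 0, 0, 0, 0, 93])

```text
t: 23.1
tool_pos: [0.5266, -0.2497, 0.1631]
orientation: [2.293, 2.148, 0.0]
force: [-1.0, 0.2, 0.7]
opening: 0.0854
gripper_force: 0.0
```

play_rows(deltas=[0, 0, -5, 0, 93, 0, 0, -15, 0, 93, 0, 0, -25, 0, 93, 0, 0, -25, 0, 93, 0, 0, -25, 0, 93, 0, 0, -25, 0, 93, 0, 0, -15, 0, 93, 0, 0, 0, 0, 93, 0, 0, 0, 0, 93, 0, 0, 0, 0, 93])

```text
t: 23.93
tool_pos: [0.5262, -0.2495, 0.2967]
orientation: [-2.291, -2.147, 0.001]
force: [0.3, 0.2, 0.5]
opening: 0.0927
gripper_force: 0.0
```

```bash
cp wrist.npz prev.npz; python3 - <<'E'
from h import *
np.set_printoptions(linewidth=250)
w=cam('wrist'); c=cam('scene'); s=robot.read_state(); print(s['t'],s['tool_pos'],s['opening'],s['force'])
im=w['pixels']; hsv=cv2.cvtColor(im,cv2.COLOR_BGR2HSV); T=R.from_rotvec(s['orientation']).as_matrix()
p=proj(w,np.array([.525,-.249,.206])).astype(int); x0,y0=p-[30,35]
sub=hsv[y0:y0+60,x0:x0+60]; m=((sub[...,0]<15)&(sub[...,1]>110)).astype(np.uint8)
n,l,st,ce=cv2.connectedComponentsWithStats(m); i=1+st[1:,4].argmax(); l=l==i; print('handle',p,st[i],ce[i]+[x0,y0])
yb=np.where(l.any(1))[0].max(); xs=np.where(l[yb-4])[0]; print(onz(w,xs.min()+x0,yb+y0,.206),onz(w,xs.max()+x0+1,yb+y0,.206))
# scene: plate in tray, expected corners and dark mask
g=cv2.cvtColor(c['pixels'],cv2.COLOR_BGR2GRAY); P=np.array([.525,-.118,0])
for n,o in(('ring top',(0,0,.054)),('ring mid',(0,0,.031)),('base',(0,0,.01)),('c1',(.015,.022,.01)),('c2',(-.015,-.022,.01)),('heel',(0,-.131,.03))): print(n,proj(c,P+o).round(1))
u,v=proj(c,P+[0,0,.03]).astype(int); print(u,v); print(g[v-24:v+24:2,u-24:u+26:2])
E
```

```text
24.0333 [ 0.5258516  -0.24931482  0.2960157 ] 0.09260644640453802 [-0.26379505 -1.4543615  -0.2944621 ]
handle [249 196] [ 19  12  28  38 989] [251.08897877 192.0364004 ]
[ 0.51402483 -0.26010404  0.206     ] [ 0.53697542 -0.26159571  0.206     ]
ring top [250.7 222.6]
ring mid [250.9 228.6]
base [251.  233.9]
c1 [261.5 231.3]
c2 [240.4 236.5]
heel [213.6 265.5]
250 228
[[141 142 190 190 190 190 189 154  81  56  59  61  55  55 113 126 181 189 190 190 190 190 190 189 189]
 [190 190 190 190 190 188 139 109  53  60 109 109  89  57  59  74 121 140 187 190 189 189 190 189 189]
 [190 190 190 190 189 133  98  55  76 110 109 107 107 104  73  59  59 100 125 167 189 189 189 188 188]
 [189 190 190 187 133  97  55  82 161 124 107 107 104 105 101 138  72  59  59 118 127 181 187 188 187]
 [190 190 188 133  98  54  90 162 156 126 107 106 106 101 100  96 141 112  63  59  74 120 138 187 190]
 [189 186 128  86  55  91 161 156 155 154 106 106 101 100  98  96 132 146 140  98  60  58 102 123 166]
 [175 124  73  55 111 161 156 156 154 153 125 101 100  97  96  96 100 139 150 154 130  75  58  59 115]
 [124 
[... 1045 characters left out ...]
 149 151 155  78  69  48  37  52  76  72  57  97 105  99 101 103 103 102 152 158]
 [105  53  94 148 150 152 155 156 143  69  58  51  52  52  48 103 105  99 102 103 103 102 103 157 162]
 [103 102 138 150 153 156 155 152 150 147  97  52  52  48 102 105  99 102 102 104 104 104 109 112 165]
 [101 102 142 153 154 121 149 104 103 103 104 101  47 103 105  99 100 102 103 104 105 109 112 114 165]
 [102 102 105 108 108 105 104 103 104 103 101 103 107 105  99 101 102 104 104 104 109 113 115 115 114]
 [ 86  99 108 108 106 104 103 104 102 101 103 108 104  99 101 102 105 104 105 108 113 114 115 115 107]
 [ 74  85  98 105 104 104 104 103 101 102 108 105  99 100 102 104 105 105 108 113 116 115 114 108  92]]
```

The handle is back at its original place within about 1 mm. The scene view shows the plate upright in the tray, with the ring top at the predicted row 222. Handing in.

```bash
python3 -c "
from plant import robot
print(robot.close_job())"
```

```text
the job is handed in; nothing more can be done
None
```

The eye plate stands upright in the stand's tray, the picker hangs back in its fork, and I handed the job in at about 24 s with the gripper open and clear of both.

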